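Press the axle cap home on the trolley wheel

ROBOT

A 6-joint arm with a two-finger parallel gripper is mounted at the origin on the work surface. World frame = base frame: x ahead of the robot, y to its left, z up, the work surface at z = 0. Lengths are in m, angles in rad, forces in N, time in s.
With the tool pointing down it reaches from about 0.375 to 0.9 m from the base axis. Payload 3.1 kg.
Tool frame: the origin (TCP) lies on the centre line of the jaws, within the pads' length; the fingertips stand 14 mm ahead of it and the grasp point (between the pads) lies 5 mm behind it; y points along the fingers, z is the direction in which the jaws open and shut, and the axes are right-handed (so a half turn about y gives the same grasp; the last joint's range is limited). The gripper opens to 87 mm and grips with 3 to 60 N. Pads are 19 mm wide; open, the fingers measure 117 mm over their backs; the gripper's body (75 mm by 190 mm) begins 51 mm behind the grasp point.
Start: joints at [0.922, 0.527, 1.433, -0, 1.181, -0.178], TCP at [0.283, 0.557, 0.204] pointing down, gripper open.
Joint ranges: [-3.08, 3.08], [-0.75, 2.2], [0.22, 2.44], [-1.43, 4.57], [0, 2.65], [-2.85, 2.85]. Speed limits (rad/s): [2.79, 2.79, 3.14, 3.14, 3.14, 3.14].

INTERFACE

Orientations are given as a unit quaternion [x, y, z, w].
In Python, from rig import robot, vision gives the robot as it stands.
- The arm moves only by the shell command python3 -m crank 'ROWS' [FORCE]. ROWS is JSON, a list of rows, each a list of 7 numbers: the shift along the tool's x, y, z as a fraction of full scale, then the turn, a rotation vector about the tool's x, y, z as a fraction of full scale, then the gripper command: -1 is shut, 1 is fully open, values between are in proportion. In form: [[x, y, z, wx, wy, wz, grip], ...]. A call has 1 to 10 rows; each row is the pose to reach, as a shift and turn from the pose commanded when the call began, along the tool's axes at that moment, turning the shorter way round; what a row does not reach only later rows make up. Full scale, the value 1, is 50 cm for a shift and pi rad for a turn. A row lasts 1/8 s, in which the tool goes at most 62.5 mm and 10.7 degrees, less where a joint would pass 70% of its speed; a pose out of reach is approached as far as the arm can. A call with a number of a shift or a turn outside -1 to 1 is refused whole. A call with a gripper value outside its range is refused whole. The fingers move at their own pace and stop on an object; FORCE is the grip in N (left out, the last holds). Time passes only in rows, so rows that repeat a pose let the fingers close. It gives the time, the measured TCP pose, the force and the opening at its end, in the units of the state.
- robot.get_obs(): the state, without advancing time (a new reading comes with each control period).
- vision.camera(name): name is "side" or "top" or "wrist"; returns the picture (384x512x3 uint8, blue, green, red); there is no depth.
- vision.camera_info(name): a dict with "vfov" (degrees; the focal length in pixels is half the picture's height over the tangent of half this angle, whatever the lens; pixels are square), "cx", "cy" (the principal point, pixels), "k1" (the pictures are not rectified: a ray, as slopes to the right and down, at radius r is drawn at 1 + k1 r^2 times it, then the intrinsics apply), "world_from_camera" (4x4, takes a point from camera to world coordinates); the wrist camera has in their place "tool_from_camera" (4x4, takes a point from camera to tool coordinates, whose origin is the TCP and whose axes are the tool frame's). Camera axes: x right, y up, looking along -z (the intrinsics and any distortion apply to the point x, -y, -z); pixel columns grow to the right and rows downward; lengths in m; the calibration is good to about 2 mm. A picture is of the moment at which its call begins: read the wrist's pose just before it. camera_info takes no time and is no camera call.
- robot.hand_in(): hands the job in, once; it reports no verdict.
The state is a dict: "time": time; "q": joint angles; "joint_velocities": joint speeds; "joint_torque": joint torques, N m; "position": TCP position; "tool_rot": TCP orientation; "ft_force": force on the tool from outside, world axes, zero at the start; "moment": the same for the moment, N m; "grip_width": finger opening in m.
Only numpy, scipy, OpenCV 4.12 (cv2) and the standard library are available. Lean on these libraries where they do the work, as an engineer would, in place of code of your own. Each camera call takes 0.05 s, during which the arm holds its last target.

TASK

The wheel on the open axle of the ware-trolley plate still lacks its push-on axle cap. Take the small steel cap from the bench, set it square on that axle and press it straight down until it bears on the hub and its teeth bite tight there, holding the wheel a millimetre or two (never more than 3 mm) down on its spring washer. Then let go; leave everything else on the bench where it is.

Things in the scene. Friction and masses are not known exactly. Their poses are not given: they have to be found in the camera images.
- cap: the axle cap to fit: closed steel cup standing mouth down on the bench, 30 mm outside diameter, 37 mm high, about 80 g. Origin: centre of its mouth (underside), z up through the top. Inside 20 mm wide, 34 mm deep; eight sprung teeth, 6 mm above the mouth, leave a 9.6 mm opening that the 12 mm axle forces apart
- cap_top (a point): centre of the cap's top, 37 mm above its mouth. Sliding the cap slowly down the plain axle takes a steady push of about 7 to 11 N (up to 15 N as the teeth spread over the rounded end); the hub's spring comes on top of that. When the push stops the teeth hold what was gained, so the felt force then drops. Pulled up they bite and hold 15 N or more
- stand: steel trolley side plate, 100 x 100 x 8 mm, fixed, with a bare axle upright in its middle and an 80 mm rubber wheel lying flat on it. Origin: centre of the plate's underside, at bench height. (A second, similar plate already has its cap on: nothing to do there; the two may stand in either place)
- axle_tip (a point): centre of the top end of the bare axle, 78 mm above the bench. The axle is a plain steel rod, 12 mm in diameter, with a half-round end (6 mm radius). The teeth meet the round end when the cap's mouth is about 8 mm below the tip and are on the plain part from about 13 mm below
- wheel (a joint): how far the wheel is pushed down on its spring washer, m: 0 at rest; gives from about 2 N, then 4 N per mm; 3 mm is the most it may take. Its round hub (28 mm across, 10 mm proud of the tyre) carries the cap. The hub's top rests 22 to 30 mm below the axle tip, different each time and not measured: find it by the rise of the pressing force
- big_cap: bystander, to be left alone: a larger closed steel cap, 52 mm across and 22 mm high, for another trolley; does not fit; origin: centre of its underside
- roller: bystander, to be left alone: small rubber roller lying flat, 44 mm across, 18 mm thick; origin: centre of its underside
- bowl: bystander, to be left alone: small unglazed bowl, 84 mm across the rim, 45 mm high; origin: centre of its foot
- scraper: bystander, to be left alone: flat scraper lying on the bench; origin: on its axis, underside
- spanner: bystander, to be left alone: spanner lying on the bench; origin: on its axis, underside
- tin: bystander, to be left alone: metal tin, 64 mm across, 90 mm high; origin: centre of its foot
- mallet: bystander, to be left alone: hammer lying on the bench; origin: on its axis, underside

How it is judged:
By the outcome, as a careful person would: the job done as asked, in the order asked, and still so for the second after the job is handed in, with the robot touching nothing.
It also fails if it takes over 43 s, if anything falls off the work surface, if the arm or the gripper's body presses on something with over 40 N, if the wrist force passes 120 N, or if a joint passes its speed limit or range.

## Working session

There is one attempt and no reset: what is moved stays moved. The work goes in short steps, Python scripts to look and compute and a shell command to move; the robot and the scene stay as the last step left them, time stands still between calls to the robot, and variables do not carry over. Pictures are saved under pics/ and viewed, and the job is handed in when it is done.

```bash
ls; mkdir -p pics
python3 - <<'E'
from rig import robot, vision
import cv2
o=robot.get_obs(); print(o)
for n in("side","top","wrist"):
    print(n,vision.camera_info(n)); cv2.imwrite(f"pics/{n}0.png",vision.camera(n))
E
```

```text
pics
{'time': 0.0, 'q': array([ 9.22487874e-01,  5.28494177e-01,  1.43391818e+00,  2.98641529e-05,
        1.18135100e+00, -1.78519628e-01]), 'joint_velocities': array([-0.00147843, -0.00017469,  0.00064024,  0.00229628, -0.00171545,
       -0.00039797]), 'joint_torque': array([-7.43627988e-04, -4.40040386e+01, -1.76593119e+01,  6.33063563e-02,
        5.83057408e-02, -1.19723400e-04]), 'position': array([0.28244189, 0.55668018, 0.2034494 ]), 'tool_rot': array([ 0.68838641, -0.16489331,  0.1642588 , -0.68698864]), 'ft_force': array([-0.87979521, -0.02194374, -0.20023699]), 'moment': array([0.00438816, 0.02892399, 0.01346513]), 'grip_width': 0.08715273911101541}
side {'vfov': 48.790273455026394, 'cx': 251.34480382654272, 'cy': 194.12025329764197, 'k1': -0.11205696262776739, 'world_from_camera': array([[ 0.81504805,  0.34512267, -0.46538911,  0.17890022],
       [-0.57914741,  0.46188492, -0.67175189, -0.6453658 ],
       [-0.0168806 ,  0.81703896,  0.5763353 ,  0.62308466],
       [ 0.        ,  0.        ,  0.        ,  1.        ]])}
top {'vfov': 49.06202737646034, 'cx': 258.4489233
[... 201 characters left out ...]
065e-02, -4.56442283e-05,
         2.47529165e-02],
       [-2.79487769e-03,  2.08072271e-01,  9.78109462e-01,
         1.31923936e+00],
       [ 0.00000000e+00,  0.00000000e+00,  0.00000000e+00,
         1.00000000e+00]])}
wrist {'vfov': 70.4954452695895, 'cx': 251.18320337559442, 'cy': 195.40000979301493, 'k1': -0.0010921903611267793, 'tool_from_camera': array([[ 9.94076236e-04, -9.52125045e-01, -3.05707231e-01,
        -8.43491159e-02],
       [-4.13635364e-04,  3.05706965e-01, -9.52125559e-01,
        -1.80065258e-01],
       [ 9.99999420e-01,  1.07293671e-03, -8.99365608e-05,
        -1.33849433e-04],
       [ 0.00000000e+00,  0.00000000e+00,  0.00000000e+00,
         1.00000000e+00]])}
```

View pics/side0.png

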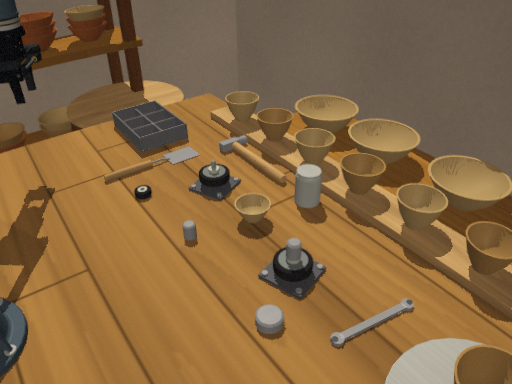

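View pics/top0.png

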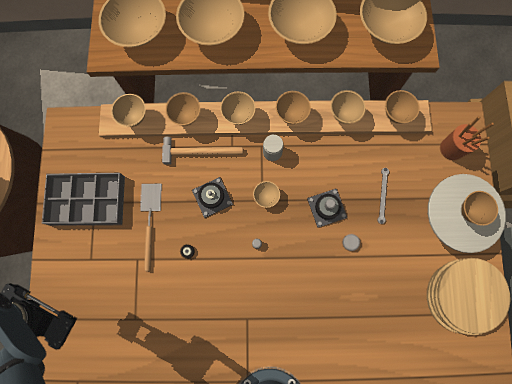

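View pics/wrist0.png

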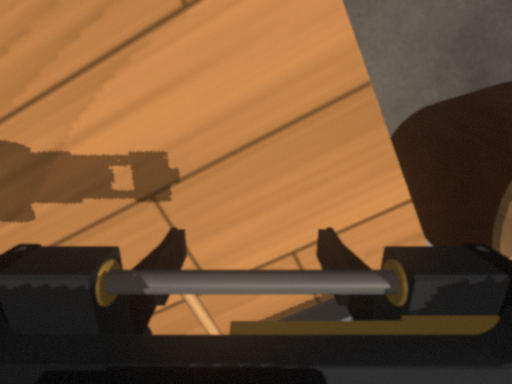

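```bash
cat > h.py <<'E'
import numpy as np, cv2
from rig import robot, vision
from scipy.spatial.transform import Rotation as R
def W(name,o=None):
    c=vision.camera_info(name)
    if name=="wrist":
        o=o or robot.get_obs()
        T=np.eye(4);T[:3,:3]=R.from_quat(o["tool_rot"]).as_matrix();T[:3,3]=o["position"]
        return c,T@c["tool_from_camera"]
    return c,c["world_from_camera"]
def KD(c):
    f=192/np.tan(np.radians(c["vfov"]/2))
    return np.array([[f,0,c["cx"]],[0,f,c["cy"]],[0,0,1]]),np.array([c["k1"],0,0,0])
def ray(name,u,v,o=None):
    c,T=W(name,o);K,D=KD(c)
    p=cv2.undistortPoints(np.array([[[u,v]]],float),K,D)[0,0]
    d=T[:3,:3]@np.array([p[0],-p[1],-1.]);return T[:3,3],d/np.linalg.norm(d)
def plane(name,u,v,z,o=None):
    p,d=ray(name,u,v,o);return p+d*(z-p[2])/d[2]
def tri(*rs):
    A=sum(np.eye(3)-np.outer(d,d) for p,d in rs);b=sum((np.eye(3)-np.outer(d,d))@p for p,d in rs)
    x=np.linalg.solve(A,b);return x,[np.linalg.norm((np.eye(3)-np.outer(d,d))@(x-p)) for p,d in rs]
def proj(name,P,o=None):
    c,T=W(name,o);K,D=KD(c);q=np.linalg.inv(T)@np.append(P,1)
    return cv2.projectPoints(np.array([[q[0],-q[1],-q[2]]]),np.zeros(3),np.zeros(3),K,D)[0].ravel()
def rows_shift(target,o=None):
    """world target -> tool-axis shift in full-scale fractions"""
    o=o or robot.get_obs();return R.from_quat(o["tool_rot"]).inv().apply(np.array(target)-o["position"])/0.5
E
python3 - <<'E'
import cv2
s=cv2.imread("pics/side0.png");t=cv2.imread("pics/top0.png")
z=lambda i,x,y,w,h,k:cv2.resize(i[y:y+h,x:x+w],None,fx=k,fy=k,interpolation=cv2.INTER_CUBIC)
cv2.imwrite("pics/sz.png",z(s,160,150,100,100,6)); cv2.imwrite("pics/tz.png",z(t,180,165,100,90,6))
E
```

```text
(no output)
```

View pics/sz.png

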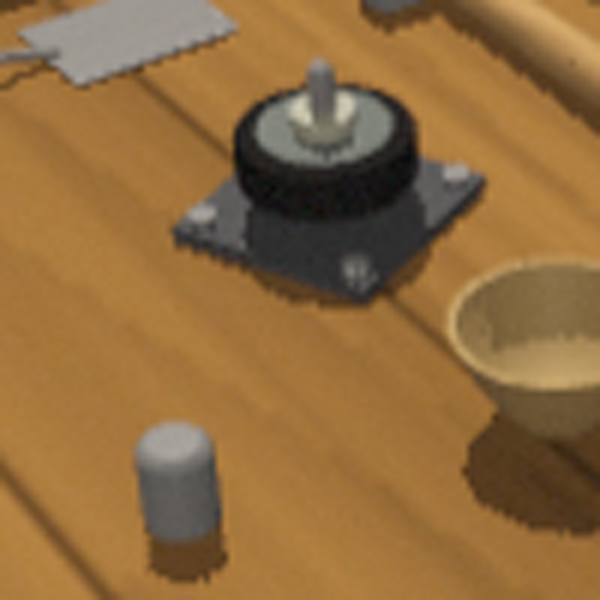

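View pics/tz.png

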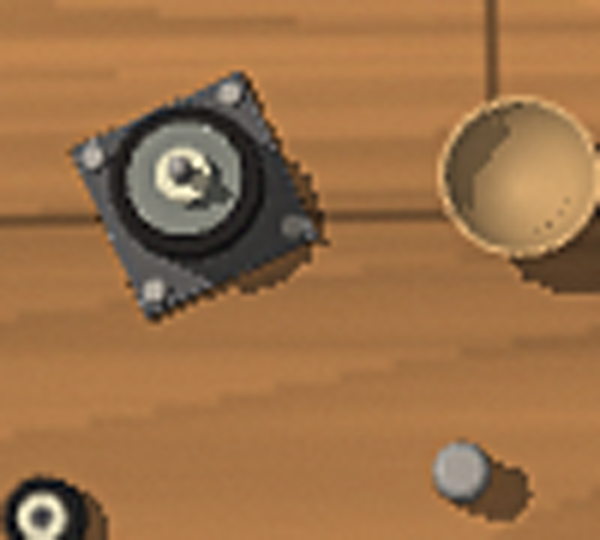

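Run:
```python
from h import *
print("cap",plane("top",256.6,243,.037),plane("side",189.5,223.5,.037),tri(ray("top",256.6,243),ray("side",189.5,223.5)))
print("tip",plane("top",209.9,192.6,.078),plane("side",213,160.8,.078),tri(ray("top",209.9,192.6),ray("side",213,160.8)))
print("bowl", plane("top",266,195,.045))
# bottom centre of side cap
print(plane("side",160+181/6,150+525/6,0))
o=robot.get_obs();M=R.from_quat(o["tool_rot"]).as_matrix();print(M)
c=plane("top",256.6,243,.037)
print(proj("wrist",c), rows_shift([c[0],c[1],.15]))
```

```text
cap [0.47494567 0.03246832 0.037     ] [0.47806335 0.02781147 0.037     ] (array([0.47733706, 0.03170951, 0.03409737]), [np.float64(0.0022592324344071716), np.float64(0.002259232434407182)])
tip [0.62483885 0.17142439 0.078     ] [0.62600967 0.1670405  0.078     ] (array([0.62671462, 0.17119557, 0.07538377]), [np.float64(0.0014061689833983876), np.float64(0.0014061689833983868)])
bowl [0.62196038 0.00156921 0.045     ]
[0.47410491 0.02539555 0.        ]
[[ 8.91652235e-01 -9.93680286e-04  4.52719897e-01]
 [-4.52720907e-01 -1.36223458e-03  8.91651235e-01]
 [-2.69305554e-04 -9.99998578e-01 -1.66449935e-03]]
[ 37.18162432 400.52914686] [ 0.81788099  0.10841431 -0.76071479]
```

```bash
python3 -m crank '[[0.818,0.1,-0.761,0,0,0,1],[0.818,0.1,-0.761,0,0,0,1],[0.818,0.1,-0.761,0,0,0,1],[0.818,0.1,-0.761,0,0,0,1],[0.818,0.1,-0.761,0,0,0,1],[0.818,0.1,-0.761,0,0,0,1],[0.818,0.1,-0.761,0,0,0,1],[0.818,0.1,-0.761,0,0,0,1],[0.818,0.1,-0.761,0,0,0,1],[0.818,0.1,-0.761,0,0,0,1]]' 60
python3 - <<'E'
from h import *
o=robot.get_obs();print(o["position"],o["joint_velocities"].round(3))
cv2.imwrite("pics/w1.png",vision.camera("wrist"))
E
```

```text
time: 1.4
position: [0.4776, 0.0288, 0.1542]
tool_rot: [0.687, -0.166, 0.168, -0.687]
ft_force: [-0.4, 0.8, 0.2]
grip_width: 0.087
[0.47758882 0.02878875 0.15418437] [ 0.08  -0.02   0.053  0.036  0.034  0.031]
```

View pics/w1.png

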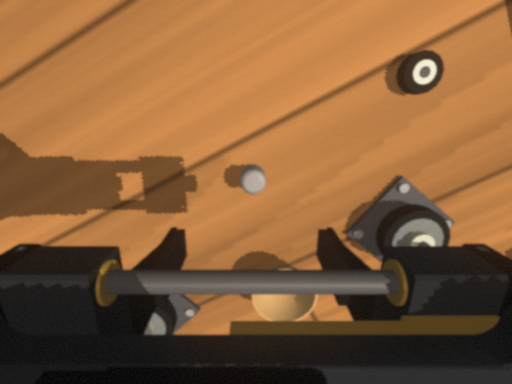

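Run:
```python
from h import *
o=robot.get_obs();print(o["position"],o["joint_velocities"].round(3))
im=vision.camera("wrist")
hsv=cv2.cvtColor(im,cv2.COLOR_BGR2HSV)
m=((hsv[...,1]<60)&(hsv[...,2]>60)).astype(np.uint8); m[:,:200]=0;m[:,300:]=0;m[:150]=0;m[215:]=0
n,l,s,c=cv2.connectedComponentsWithStats(m);print(s[1:],c[1:])
i=1+s[1:,4].argmax();u,v=c[i];cs,_=cv2.findContours((l==i).astype(np.uint8),0,1);print(cv2.minEnclosingCircle(cs[0]))
for z in(.02,.037):
  P=plane("wrist",u,v,z,o);print(P)
P=plane("wrist",u,v,.03,o);print(rows_shift([P[0],P[1],.021],o))
cv2.imwrite("pics/w1z.png",cv2.resize(im[140:220,200:300],None,fx=6,fy=6))
```

```text
[0.47579682 0.03102982 0.15411055] [ 0.063 -0.015  0.036  0.012  0.014  0.003]
[[240 169  24  27 498]] [[251.85542169 182.13052209]]
((252.35916137695312, 181.85211181640625), 13.357962608337402)
[0.47593069 0.03177364 0.02      ]
[0.47186616 0.0338086  0.037     ]
[-0.00562188  0.26622475  0.00137843]
```

View pics/w1z.png

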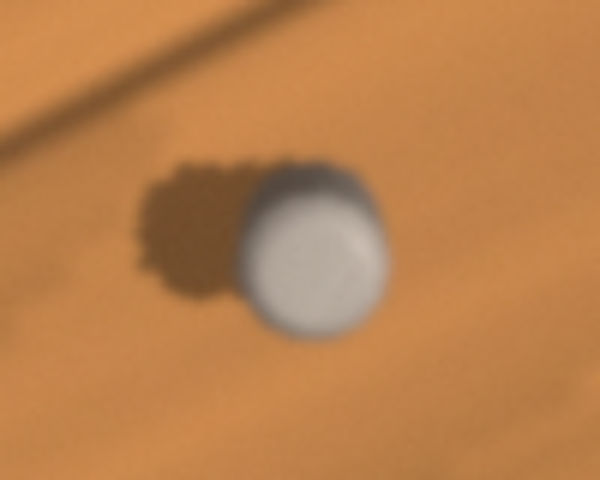

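Run:
```python
from h import *
o=robot.get_obs();print(o["position"],o["joint_velocities"].round(3))
P=plane("wrist",252.4,184,.037,o);print(P)
print(rows_shift([P[0],P[1],.021],o),R.from_quat(o["tool_rot"]).as_matrix()[:,1])
```

```text
[0.47478782 0.03252354 0.15411141] [ 0.046 -0.011  0.02   0.003  0.001 -0.001]
[0.47296539 0.03488739 0.037     ]
[-0.00494586  0.26623133  0.00257787] [-1.54698263e-03  6.87188102e-04 -9.99998567e-01]
```

```bash
python3 -m crank '[[-0.0024,0.1,0.001,0,0,0,1],[-0.0024,0.2,0.001,0,0,0,1],[-0.0024,0.266,0.001,0,0,0,1],[-0.0024,0.266,0.001,0,0,0,1],[-0.0024,0.266,0.001,0,0,0,1],[-0.0024,0.266,0.001,0,0,0,1],[-0.0024,0.266,0.001,0,0,0,1]]' 60
python3 - <<'E'
from h import *
o=robot.get_obs();print(o["position"],o["joint_velocities"].round(3))
cv2.imwrite("pics/w2.png",vision.camera("wrist"))
E
```

```text
time: 2.38
position: [0.4754, 0.0339, 0.0227]
tool_rot: [-0.688, 0.164, -0.165, 0.688]
ft_force: [0.1, 0.2, 0.4]
grip_width: 0.087
[0.47536159 0.03386472 0.02271865] [-0.005  0.008  0.002  0.    -0.    -0.002]
```

View pics/w2.png

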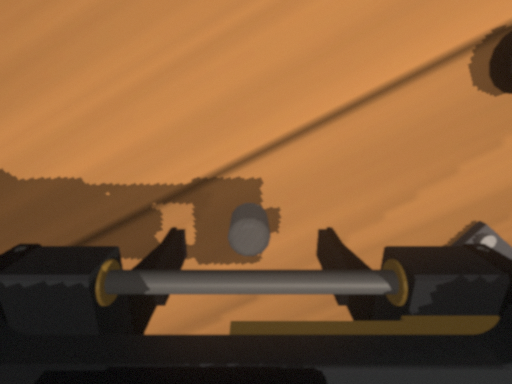

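Run:
```python
from h import *
o=robot.get_obs()
im=cv2.imread("pics/w2.png");cv2.imwrite("pics/w2z.png",cv2.resize(im[190:270,200:300],None,fx=6,fy=6))
for v in (234,236,238):
  P=plane("wrist",249.8,v,.037,o);print(P,R.from_quat(o["tool_rot"]).inv().apply(P-o["position"]))
```

```text
[0.47108569 0.03465661 0.037     ] [-0.0040081  -0.01450938 -0.00107397]
[0.47240472 0.03398275 0.037     ] [-0.00252692 -0.01450629 -0.00107777]
[0.47373038 0.03330552 0.037     ] [-0.0010383  -0.01450319 -0.00108159]
```

View pics/w2z.png

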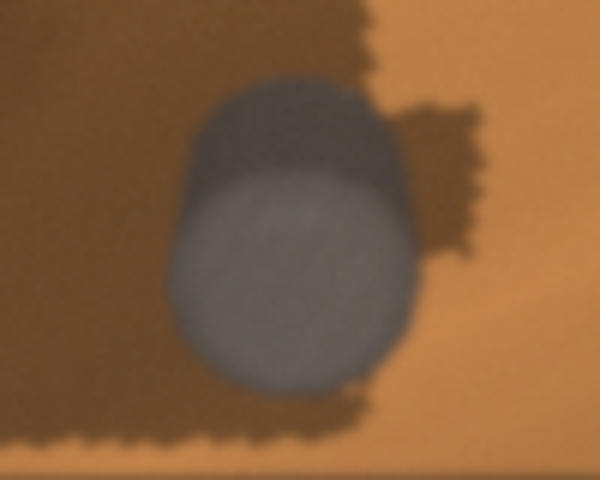

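```bash
python3 -m crank '[[-0.0045,0.002,-0.002,0,0,0,1],[-0.0045,0.002,-0.002,0,0,0,1],[-0.0045,0.002,-0.002,0,0,0,-1],[-0.0045,0.002,-0.002,0,0,0,-1],[-0.0045,0.002,-0.002,0,0,0,-1],[-0.0045,0.002,-0.002,0,0,0,-1],[-0.0045,0.002,-0.002,0,0,0,-1],[-0.0045,0.002,-0.002,0,0,0,-1]]' 60
python3 - <<'E'
from h import *
o=robot.get_obs();print(o["position"],o["joint_velocities"].round(3),o["ft_force"],o["moment"])
im=vision.camera("wrist");cv2.imwrite("pics/w3.png",im)
E
```

```text
time: 3.42
position: [0.472, 0.034, 0.0204]
tool_rot: [-0.688, 0.165, -0.165, 0.688]
ft_force: [-0.1, -0.2, 0.5]
grip_width: 0.0352
[0.4720205  0.03398699 0.02044232] [ 0.002 -0.001 -0.    -0.001 -0.     0.003] [-0.08761759 -0.17219416  0.45223669] [ 0.00998935  0.00956953 -0.03267441]
```

View pics/w3.png

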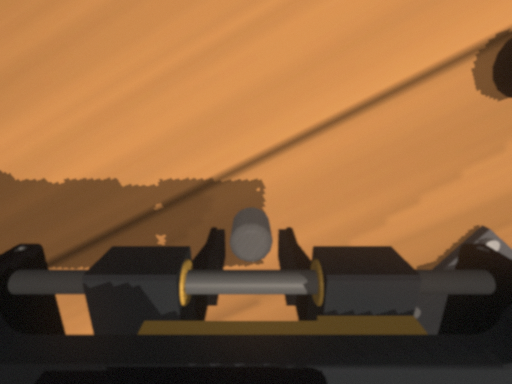

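Jaws almost closed around the cap (252,235), still 35 mm open; finish closing and lift.

```bash
python3 -m crank '[[0,0,0,0,0,0,-1],[0,0,0,0,0,0,-1],[0,0,0,0,0,0,-1],[0,-0.02,0,0,0,0,-1],[0,-0.1,0,0,0,0,-1],[0,-0.22,0,0,0,0,-1],[0,-0.22,0,0,0,0,-1],[0,-0.22,0,0,0,0,-1]]' 60
python3 - <<'E'
from h import *
o=robot.get_obs();print(o["position"],o["joint_velocities"].round(3),o["ft_force"],o["moment"])
im=vision.camera("wrist");cv2.imwrite("pics/w4.png",im[130:330,150:350].repeat(3,0).repeat(3,1))
im=vision.camera("side");cv2.imwrite("pics/s4.png",im)
print(proj("side",[.472,.034,.13]))
print(rows_shift([.6255,.1695,.13],o))
E
```

```text
time: 4.47
position: [0.4717, 0.034, 0.1308]
tool_rot: [-0.688, 0.164, -0.165, 0.688]
ft_force: [0.1, 0.3, -0.3]
grip_width: 0.0006
[0.47168643 0.03404759 0.13082242] [ 0.001  0.037  0.017 -0.    -0.002  0.001] [ 0.10309048  0.32671574 -0.30743428] [-0.02339936 -0.01084903  0.04148397]
[180.96805807 188.30931018]
[0.15167033 0.00178164 0.38081428]
```

View pics/w4.png

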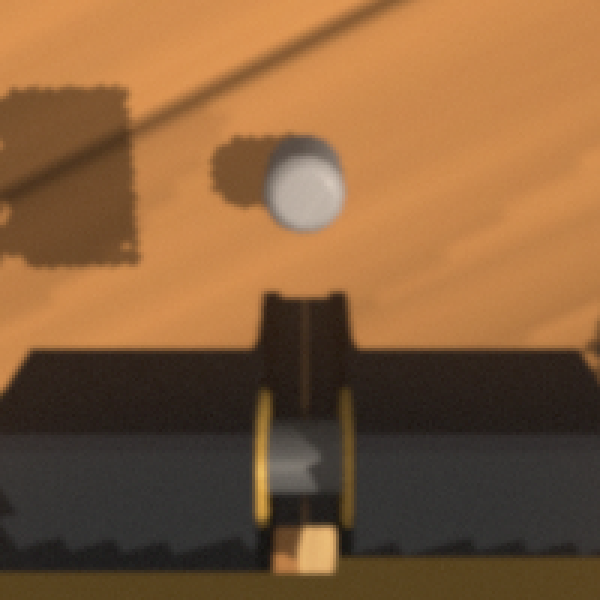

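View pics/s4.png

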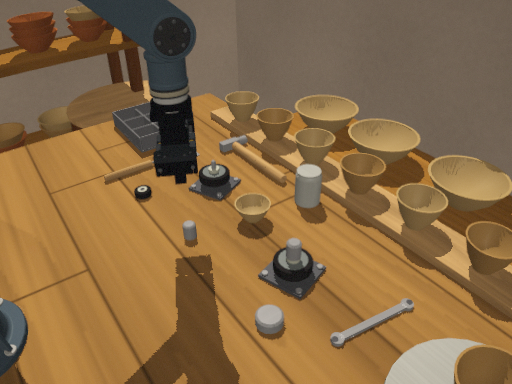

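Run:
```python
from h import *
o=robot.get_obs();print(o["position"],o["time"])
M=R.from_quat(o["tool_rot"]).as_matrix()
tip=o["position"]+M@[0,.014,0]
print("tip side",proj("side",tip),"top",proj("top",tip),"wrist",proj("wrist",tip),"tcp wrist",proj("wrist",o["position"]))
for e in(-.0095,.0095): print(proj("wrist",o["position"]+M@[e,.014,0]),proj("side",o["position"]+M@[e,.014,0]))
print("capw4",plane("wrist",252.2,193.5,.037,o))
s=cv2.imread("pics/s4.png");t=vision.camera("top");cv2.imwrite("pics/t5.png",t)
cv2.imwrite("pics/s4z.png",cv2.resize(s[140:250,140:240],None,fx=5,fy=5,interpolation=2))
cv2.imwrite("pics/t5z.png",cv2.resize(t[190:290,200:310],None,fx=5,fy=5,interpolation=2))
```

```text
[0.47083049 0.03415022 0.12949409] 4.575
tip side [181.19794621 194.17818982] top [255.83143523 241.98690187] wrist [251.36019627 222.47447767] tcp wrist [251.38017738 230.19975928]
[251.35031808 211.01875871] [176.65784038 194.61571438]
[251.36980485 233.6181824 ] [185.73266227 193.74136466]
capw4 [0.47196824 0.03456689 0.037     ]
```

View pics/s4z.png

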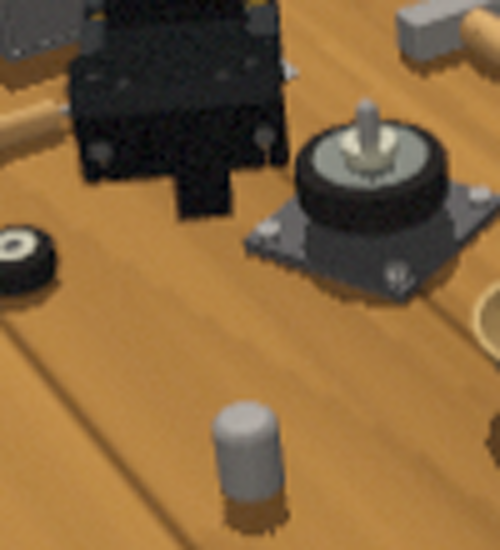

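View pics/t5z.png

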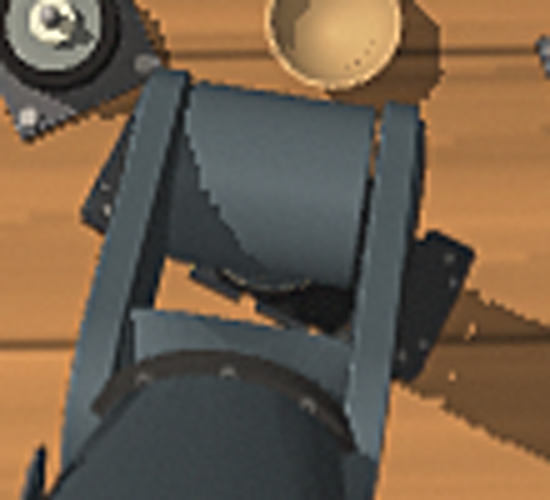

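Run:
```python
from h import *
o=robot.get_obs();print(o["position"],o["time"])
cv2.imwrite("pics/w6.png",cv2.resize(vision.camera("wrist"),(768,576),interpolation=2))
```

```text
[0.47078325 0.03412342 0.12926381] 4.625
```

View pics/w6.png

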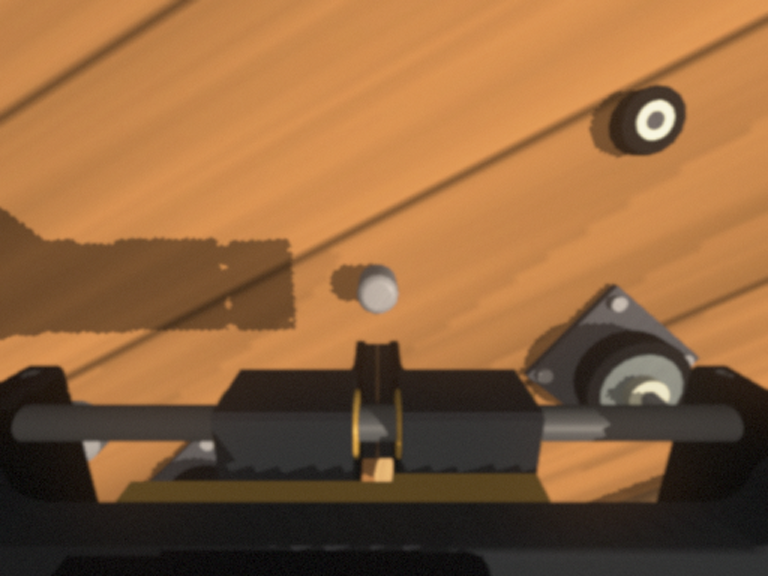

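Run:
```python
from h import *
from scipy.optimize import least_squares
o=robot.get_obs()
wp=np.array([[437.3,80],[252,194],[413.3,202],[360.7,250.7]])
W3=[plane("top",187,251,.018),plane("top",256.8,243.2,.037),plane("top",205.3,213.3,.011),plane("top",228.8,202.2,.011)]
for p,w in zip(wp,W3): print(w.round(4),p,proj("wrist",w).round(1), plane("wrist",*p,w[2],o).round(4))
c,T=W("wrist",o)
K,D=KD(c)
def f(x):
  Ti=T.copy();Ti[:3,3]+=x[:3];r=[]
  for p,w in zip(wp,W3):
    q=np.linalg.inv(Ti)@np.append(w,1);r+=list(cv2.projectPoints(np.array([[q[0],-q[1],-q[2]]]),np.zeros(3),np.zeros(3),K,D)[0].ravel()-p)
  return np.array(r)
s=least_squares(f,np.zeros(3));print(s.x,s.fun.round(1))
```

```text
[0.4545 0.2475 0.018 ] [437.3  80. ] [435.6  80. ] [0.4553 0.249  0.018 ]
[0.4743 0.0319 0.037 ] [252. 194.] [251.  196.6] [0.4723 0.0341 0.037 ]
[0.5727 0.1932 0.011 ] [413.3 202. ] [413.2 201.6] [0.5732 0.1931 0.011 ]
[0.6073 0.1191 0.011 ] [360.7 250.7] [363.  251.1] [0.6056 0.1168 0.011 ]
[ 0.00028945 -0.00070743  0.0006675 ] [-1.6 -0.6 -0.6  1.9  0.1 -1.1  2.5 -0.3]
```

```bash
python3 - <<'E'
from h import *
o=robot.get_obs();M=R.from_quat(o["tool_rot"]).as_matrix()
for y in(-.03,-.024,-.018,-.012,-.006,0,.014):
  print(y,"side",proj("side",np.array([.4717,.0340,.1308])+M@[0,y,-.011]).round(1),"wrist edge",[proj("wrist",o["position"]+M@[e,y,0]).round(1) for e in(-.0095,0.)],[proj("wrist",o["position"]+M@[-.0095,y,e]).round(1)[0] for e in(-.01,.01)])
E
python3 - <<'E'
import cv2
a=cv2.imread("pics/s4.png");cv2.imwrite("pics/s4y.png",cv2.resize(a[60:200,120:230],None,fx=5,fy=4,interpolation=2))
E
```

```text
-0.03 side [179.2 178.8] wrist edge [array([251.4, 237. ]), array([251.4, 250.9])] [np.float64(235.0), np.float64(267.8)]
-0.024 side [179.6 181.3] wrist edge [array([251.4, 232.7]), array([251.4, 246.2])] [np.float64(235.6), np.float64(267.3)]
-0.018 side [179.9 183.7] wrist edge [array([251.4, 228.7]), array([251.4, 241.8])] [np.float64(236.1), np.float64(266.7)]
-0.012 side [180.2 186.2] wrist edge [array([251.4, 224.9]), array([251.4, 237.7])] [np.float64(236.5), np.float64(266.2)]
-0.006 side [180.5 188.6] wrist edge [array([251.4, 221.4]), array([251.4, 233.8])] [np.float64(237.0), np.float64(265.8)]
0 side [180.9 191. ] wrist edge [array([251.4, 218.1]), array([251.4, 230.2])] [np.float64(237.4), np.float64(265.4)]
0.014 side [181.6 196.6] wrist edge [array([251.4, 211. ]), array([251.4, 222.5])] [np.float64(238.3), np.float64(264.4)]
```

View pics/s4y.png

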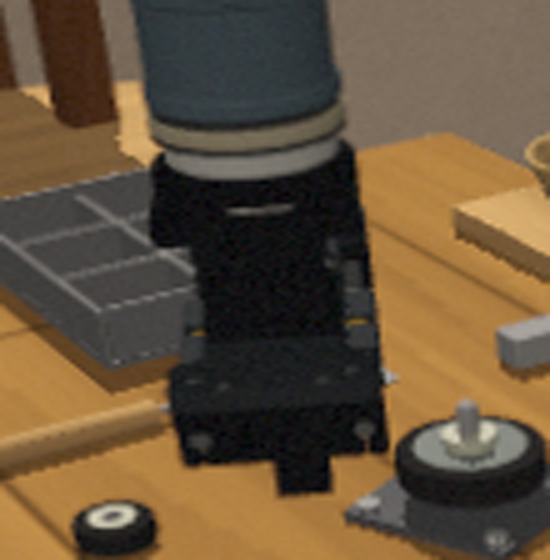

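```bash
python3 -m crank '[[0.004,0.08,0,0,0,0,0.3],[0.004,0.16,0,0,0,0,0.3],[0.004,0.16,0,0,0,0,0.3],[0.004,0.16,0,0,0,0,0.3],[0.004,0.16,0,0,0,0,0.3],[0.004,0.16,0,0,0,0,0.3],[0.004,0.2,0,0,0,0,0.3],[0.004,0.22,0,0,0,0,0.3],[0.004,0.22,0,0,0,0,0.3],[0.004,0.22,0,0,0,0,0.3]]' 60
python3 - <<'E'
from h import *
o=robot.get_obs();print(o["position"],o["joint_velocities"].round(3),o["ft_force"],o["moment"])
im=vision.camera("wrist");cv2.imwrite("pics/w7.png",cv2.resize(im[150:310,130:380],None,fx=3,fy=3))
im=vision.camera("side");cv2.imwrite("pics/s7.png",cv2.resize(im[140:260,130:250],None,fx=5,fy=5,interpolation=2))
E
```

```text
time: 5.92
position: [0.4741, 0.033, 0.0208]
tool_rot: [-0.688, 0.164, -0.165, 0.688]
ft_force: [-0.1, 0.7, 0.9]
grip_width: 0.0566
[0.47408038 0.03302709 0.02081013] [ 0.002 -0.005 -0.001  0.001 -0.003 -0.001] [-0.14184508  0.72211549  0.88953749] [ 0.01605387  0.03748279 -0.00361872]
```

View pics/w7.png

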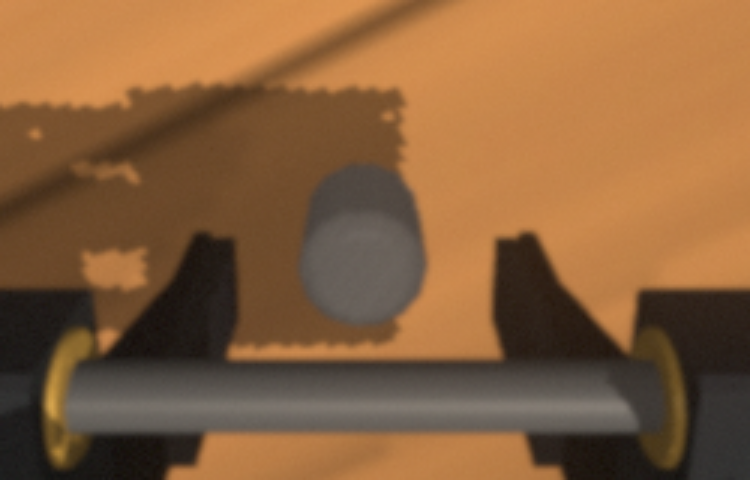

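View pics/s7.png

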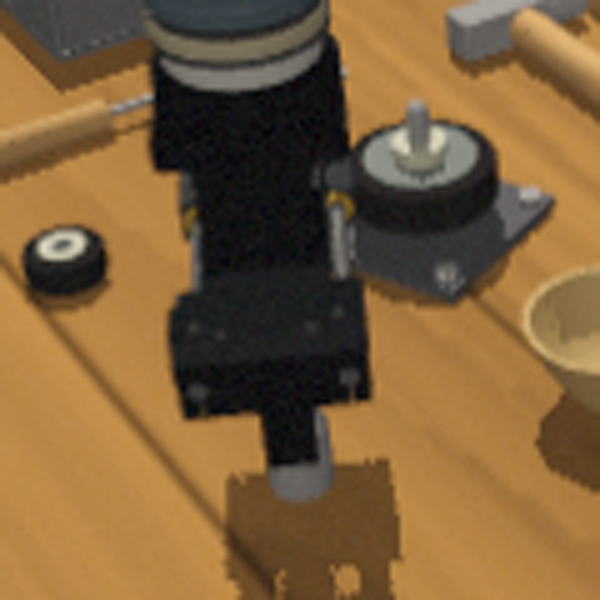

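Run:
```python
from h import *
o=robot.get_obs();M=R.from_quat(o["tool_rot"]).as_matrix()
for y in(-.024,-.018,-.012,0,.014):
  print(y,[proj("side",o["position"]+M@[0,y,z]).round(1) for z in(-.028,-.04)],[proj("wrist",o["position"]+M@[x,y,-.028]).round(1) for x in (-.0095,0)])
```

```text
-0.024 [array([186.7, 228.2]), array([186.9, 231.8])] [array([207. , 232.8]), array([207.8, 246.2])]
-0.018 [array([187. , 230.4]), array([187.2, 234. ])] [array([208.5, 228.8]), array([209.2, 241.9])]
-0.012 [array([187.3, 232.5]), array([187.5, 236.1])] [array([209.8, 225. ]), array([210.5, 237.7])]
0 [array([187.9, 236.7]), array([188.1, 240.3])] [array([212.2, 218.1]), array([212.8, 230.2])]
0.014 [array([188.6, 241.6]), array([188.8, 245.2])] [array([214.7, 211.1]), array([215.2, 222.5])]
```

```bash
python3 -m crank '[[-0.002,0.02,0,0,0,0,0.3],[-0.002,0.04,0,0,0,0,0.3],[-0.002,0.052,0,0,0,0,0.3],[-0.002,0.06,0,0,0,0,0.3],[-0.002,0.06,0,0,0,0,0.3]]' 60
python3 - <<'E'
from h import *
im=vision.camera("wrist");cv2.imwrite("pics/w8.png",cv2.resize(im[150:310,130:380],None,fx=3,fy=3))
im=vision.camera("side");cv2.imwrite("pics/s8.png",cv2.resize(im[140:260,130:250],None,fx=5,fy=5,interpolation=2))
E
```

```text
time: 6.65
position: [0.4727, 0.0335, -0.01]
tool_rot: [0.688, -0.165, 0.164, -0.688]
ft_force: [-0.4, -0.2, 0.9]
grip_width: 0.0561
```

View pics/w8.png

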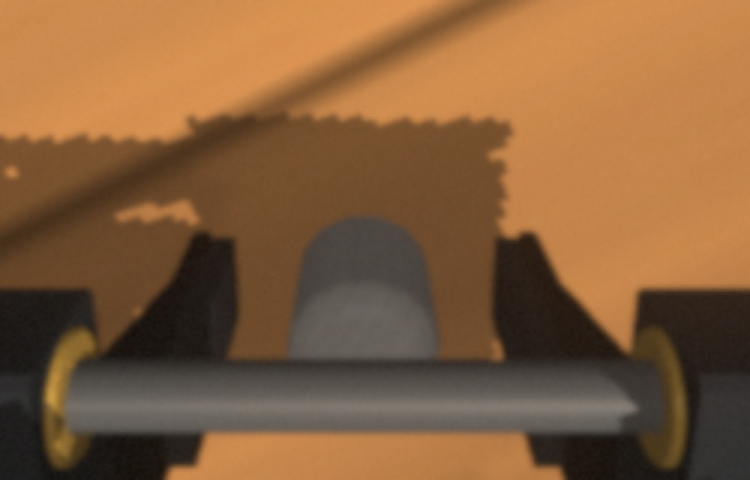

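View pics/s8.png

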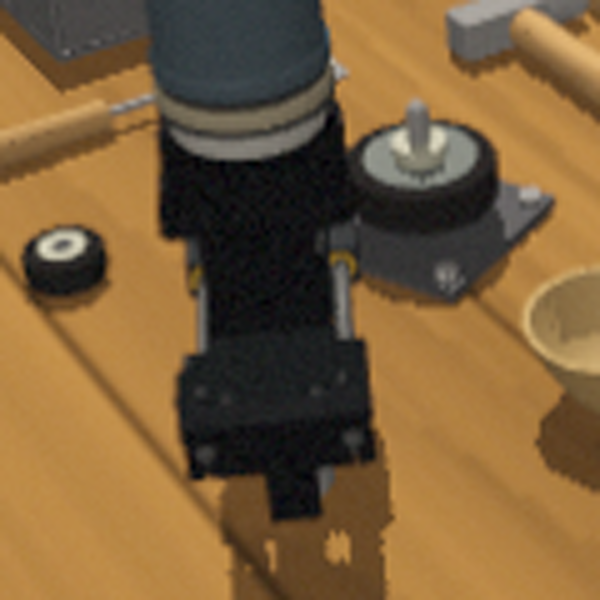

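```bash
python3 -m crank '[[0,0,0,0,0,0,-1],[0,0,0,0,0,0,-1],[0,0,0,0,0,0,-1],[0,0,0,0,0,0,-1],[0,0,0,0,0,0,-1],[0,0,0,0,0,0,-1]]' 60
python3 - <<'E'
from h import *
o=robot.get_obs();print(o["position"],o["ft_force"])
im=vision.camera("wrist");cv2.imwrite("pics/w9.png",cv2.resize(im[150:310,130:380],None,fx=3,fy=3))
E
```

```text
time: 7.5
position: [0.473, 0.0335, -0.0094]
tool_rot: [-0.688, 0.165, -0.165, 0.688]
ft_force: [-0.6, 0.2, 2.3]
grip_width: 0.0271
[ 0.47299495  0.03351128 -0.00944877] [-0.61042965  0.16934596  2.3142992 ]
```

View pics/w9.png

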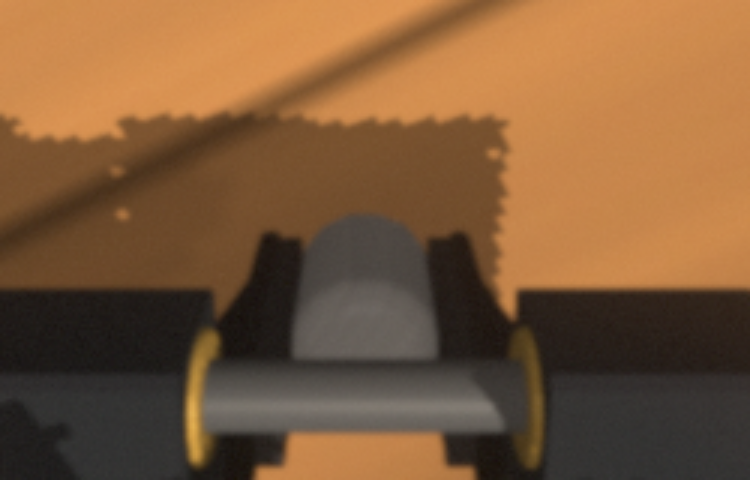

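Run:
```python
from h import *
o=robot.get_obs();M=R.from_quat(o["tool_rot"]).as_matrix()
for z,v in((0,221),(.0,222),(.035,243),(.037,244)):
  P=plane("wrist",251,v,z,o);print(z,M.T@(P-o["position"]))
for x in(-.0095,0,.0095):print([proj("wrist",o["position"]+M@[x,-.018,z]).round(1) for z in(-.0136,.0136)])
print(o["grip_width"])
```

```text
0 [-0.01128223 -0.00945165 -0.00026111]
0.0 [-0.01054467 -0.00945153 -0.00026199]
0.035 [-0.01303518 -0.04445193 -0.00025099]
0.037 [-0.01347705 -0.046452   -0.00025   ]
[array([230.5, 228.7]), array([272.3, 228.7])]
[array([230.9, 241.8]), array([271.9, 241.8])]
[array([231.2, 254.5]), array([271.6, 254.5])]
0.027245060955482323
```

```bash
python3 -m crank '[[0,-0.04,0,0,0,0,-1],[0,-0.14,0,0,0,0,-1],[0,-0.25,0,0,0,0,-1],[0.05,-0.25,0.12,0,0,0,-1],[0.1,-0.25,0.24,0,0,0,-1],[0.145,-0.25,0.381,0,0,0,-1],[0.145,-0.25,0.381,0,0,0,-1],[0.145,-0.25,0.381,0,0,0,-1],[0.145,-0.25,0.381,0,0,0,-1],[0.145,-0.25,0.381,0,0,0,-1]]' 60
python3 - <<'E'
from h import *
o=robot.get_obs();print(o["position"],o["joint_velocities"].round(3),o["ft_force"],o["moment"])
im=vision.camera("wrist");cv2.imwrite("pics/w10r.png",im);cv2.imwrite("pics/w10.png",cv2.resize(im[150:310,130:380],None,fx=3,fy=3))
im=vision.camera("side");cv2.imwrite("pics/s10r.png",im);cv2.imwrite("pics/s10.png",cv2.resize(im[90:210,160:280],None,fx=5,fy=5,interpolation=2))
E
```

```text
time: 8.8
position: [0.6227, 0.1695, 0.1153]
tool_rot: [0.688, -0.165, 0.164, -0.687]
ft_force: [-0.1, -0.8, -1.0]
grip_width: 0.0272
[0.62272415 0.16949948 0.11529674] [ 0.    -0.002 -0.009 -0.    -0.001  0.001] [-0.07551929 -0.819657   -1.00901309] [0.01707529 0.01483732 0.01465755]
```

View pics/w10.png

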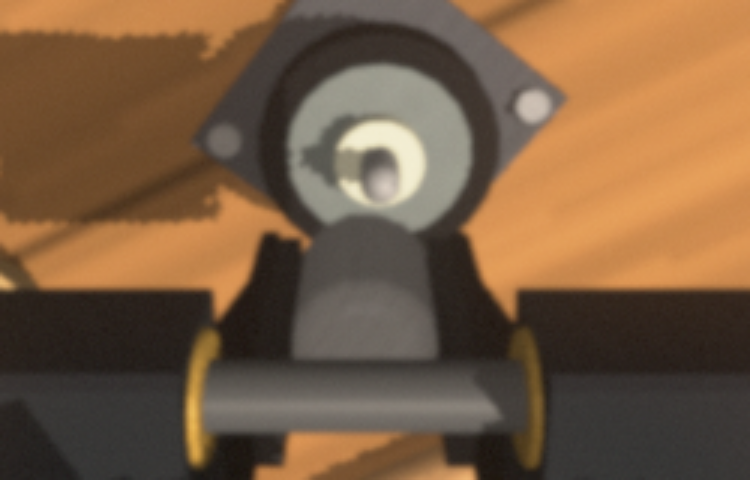

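View pics/s10.png

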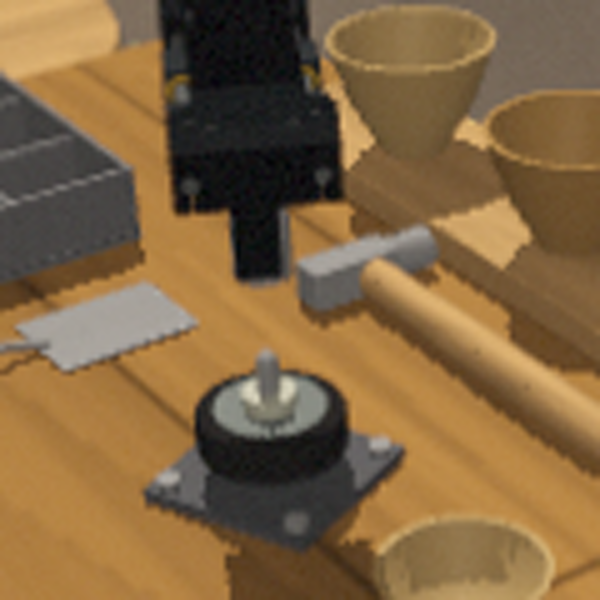

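```bash
python3 - <<'E'
from h import *
o=robot.get_obs();M=R.from_quat(o["tool_rot"]).as_matrix();print(o["position"])
P=plane("wrist",257.4,211,.072,o);print(P,"tool",M.T@(P-o["position"]))
print("side ray hemi",plane("side",160+266/5,90+357/5,.072))
# cap in wrist: mouth plane tool y=-.0094, top plane -.0464
for v,y in((150+213/3,-.0094),(150+275/3,-.0464)):
  p,d=ray("wrist",251.7,v,o);p=M.T@(p-o["position"]);d=M.T@d;print(y,p+d*(y-p[1])/d[1])
# side: mouth bottom visible: predicted mouth ellipse for cap centre tool x=a
for a in(0,.002,.004):
  c=o["position"]+M@[a,-.0094,0]
  pts=np.array([proj("side",c+M@[r*np.cos(t),0,r*np.sin(t)]) for r in(.0137,) for t in np.linspace(0,6.28,60)])
  print(a,"side mouth u",pts[:,0].min(),pts[:,0].max(),"v max",pts[:,1].max(),"center",proj("side",c))
E
python3 - <<'E'
import cv2
a=cv2.imread("pics/s10r.png");cv2.imwrite("pics/s10z.png",cv2.resize(a[125:180,190:245],None,fx=10,fy=10,interpolation=0))
E
```

```text
[0.62323651 0.16966702 0.11556257]
[0.62731961 0.17356955 0.072     ] tool [0.00188851 0.04355951 0.00534804]
side ray hemi [0.62978677 0.17309964 0.072     ]
-0.0094 [-0.01125936 -0.0094      0.00021569]
-0.0464 [-0.01487002 -0.0464      0.00013491]
0 side mouth u 204.64977347773748 215.75832126857551 v max 147.00607929980947 center [210.20734662 144.32075489]
0.002 side mouth u 205.46007771815607 216.5666685509635 v max 146.93432463791225 center [211.01647828 144.25027908]
0.004 side mouth u 206.27014646418988 217.3747530092388 v max 146.86263558215106 center [211.82536083 144.17986961]
```

View pics/s10z.png

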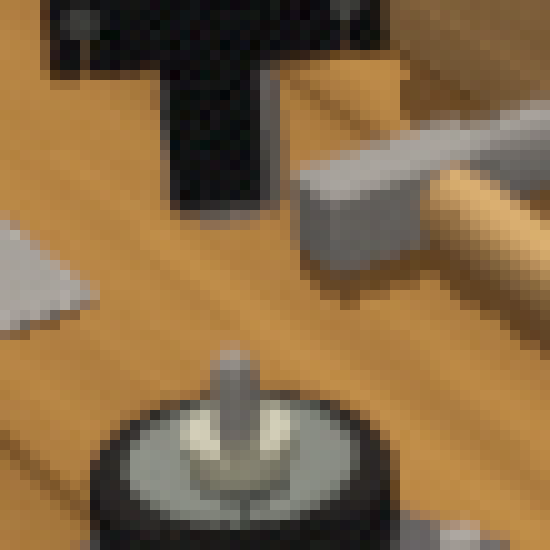

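```bash
python3 -m crank '[[-0.002,0,0.01,0,0,0,-1],[-0.002,0.04,0.01,0,0,0,-1],[-0.002,0.08,0.01,0,0,0,-1],[-0.002,0.08,0.01,0,0,0,-1],[-0.002,0.08,0.01,0,0,0,-1],[-0.002,0.08,0.01,0,0,0,-1]]' 60
python3 - <<'E'
from h import *
o=robot.get_obs();print(o["position"],o["joint_velocities"].round(3),o["ft_force"],o["moment"])
im=vision.camera("wrist");cv2.imwrite("pics/w11.png",cv2.resize(im[170:300,180:330],None,fx=5,fy=4,interpolation=2))
im=vision.camera("side");cv2.imwrite("pics/s11.png",cv2.resize(im[125:185,185:245],None,fx=9,fy=9,interpolation=0))
E
```

```text
time: 9.65
position: [0.626, 0.1756, 0.0766]
tool_rot: [-0.687, 0.164, -0.165, 0.688]
ft_force: [-0.3, -0.5, -0.0]
grip_width: 0.0266
[0.62602909 0.17559173 0.07655325] [-0.001  0.     0.002 -0.    -0.001 -0.   ] [-0.27077799 -0.51590171 -0.02727762] [-0.02482026  0.01732803 -0.03444784]
```

View pics/w11.png

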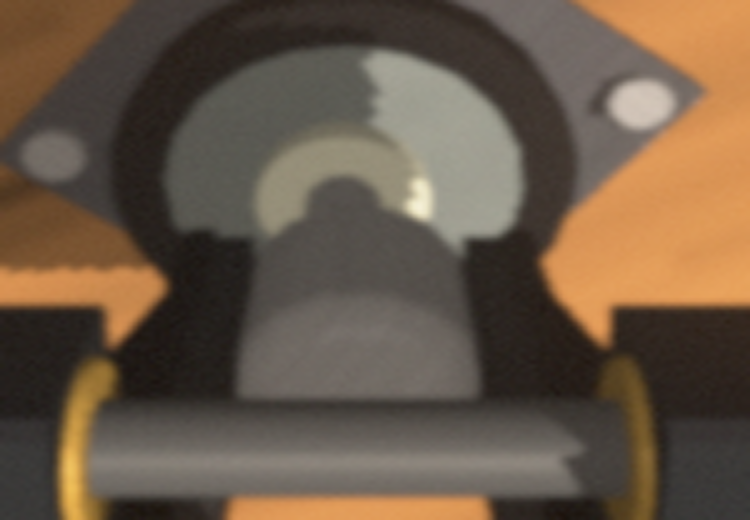

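View pics/s11.png

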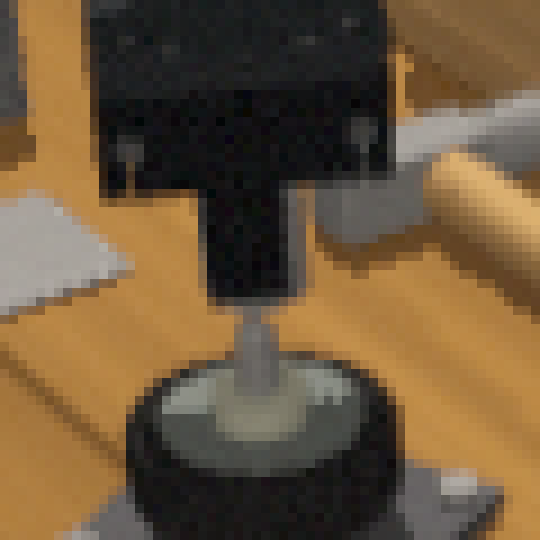

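```bash
python3 -m crank '[[0,0,-0.006,0,0,0,-1],[0,0,-0.006,0,0,0,-1],[0,0,-0.006,0,0,0,-1],[0,0,-0.006,0,0,0,-1]]' 60
python3 - <<'E'
from h import *
o=robot.get_obs();print(o["position"],o["joint_velocities"].round(3),o["ft_force"],o["moment"])
im=vision.camera("wrist");cv2.imwrite("pics/w12.png",cv2.resize(im[170:300,180:330],None,fx=5,fy=4,interpolation=2))
im=vision.camera("side");cv2.imwrite("pics/s12.png",cv2.resize(im[125:185,185:245],None,fx=9,fy=9,interpolation=0))
E
```

```text
time: 10.25
position: [0.6238, 0.1728, 0.0754]
tool_rot: [-0.688, 0.165, -0.165, 0.688]
ft_force: [-1.0, -0.3, -0.8]
grip_width: 0.0271
[0.62383613 0.17279541 0.07541953] [ 0.001  0.001  0.001 -0.002  0.001 -0.001] [-0.97944873 -0.28232471 -0.7900045 ] [ 0.07358322 -0.05824224 -0.07092947]
```

View pics/w12.png

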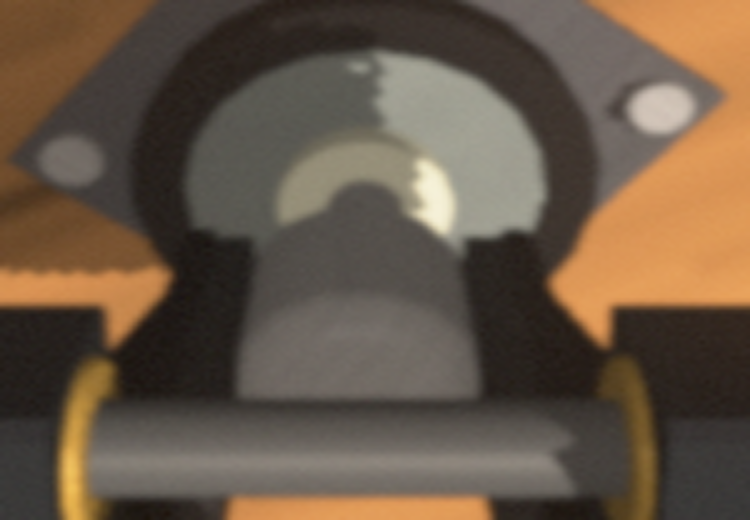

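View pics/s12.png

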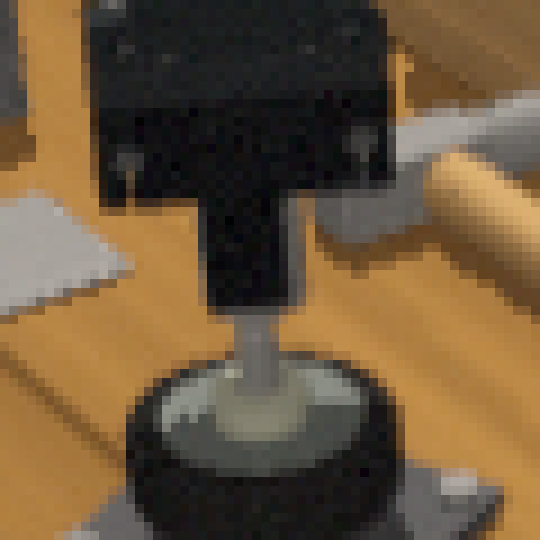

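```bash
python3 -m crank '[[0.001,0,0.0014,0,0,0,-1],[0.001,0.01,0.0014,0,0,0,-1],[0.001,0.02,0.0014,0,0,0,-1],[0.001,0.024,0.0014,0,0,0,-1],[0.001,0.024,0.0014,0,0,0,-1],[0.001,0.024,0.0014,0,0,0,-1]]' 60
python3 - <<'E'
from h import *
o=robot.get_obs();print(o["position"],o["ft_force"],o["moment"])
im=vision.camera("wrist");cv2.imwrite("pics/w13.png",cv2.resize(im[170:300,180:330],None,fx=5,fy=4,interpolation=2))
im=vision.camera("side");cv2.imwrite("pics/s13.png",cv2.resize(im[125:185,185:245],None,fx=9,fy=9,interpolation=0))
E
```

```text
time: 11.1
position: [0.6247, 0.1732, 0.0635]
tool_rot: [-0.688, 0.165, -0.165, 0.688]
ft_force: [-1.0, 0.5, -0.3]
grip_width: 0.0269
[0.62470893 0.17318132 0.06352371] [-1.02126762  0.51112546 -0.27837164] [0.02240358 0.02844418 0.01904536]
```

View pics/w13.png

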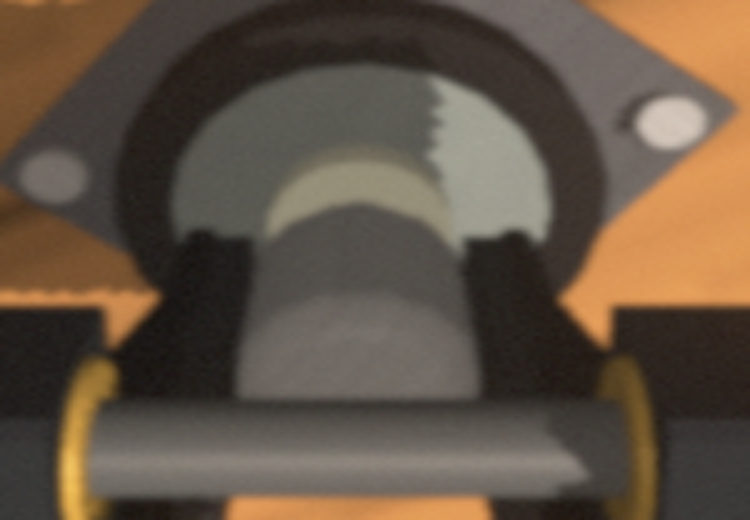

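View pics/s13.png

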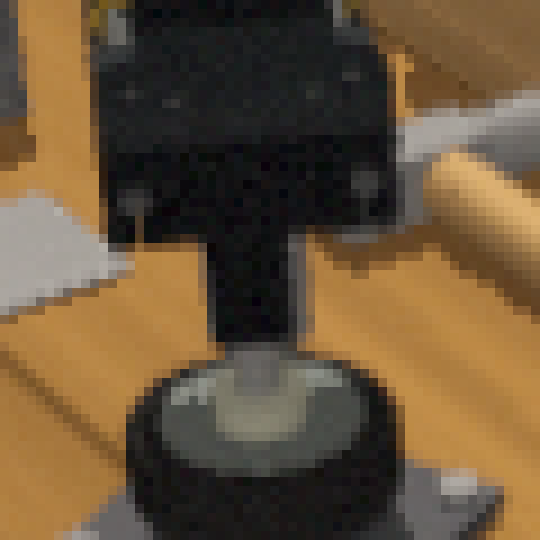

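```bash
python3 -m crank '[[0,0.003,0,0,0,0,-1],[0,0.006,0,0,0,0,-1],[0,0.009,0,0,0,0,-1],[0,0.012,0,0,0,0,-1]]' 60
python3 -m crank '[[0,0.002,0,0,0,0,-1],[0,0.004,0,0,0,0,-1]]' 60
python3 -c "
from h import *
o=robot.get_obs();print(o['position'],o['ft_force'],o['moment'])"
```

```text
time: 11.7
position: [0.6243, 0.1735, 0.0581]
tool_rot: [-0.688, 0.165, -0.164, 0.688]
ft_force: [-3.0, 2.1, 6.1]
grip_width: 0.0269
time: 11.95
position: [0.6246, 0.1739, 0.0563]
tool_rot: [-0.687, 0.165, -0.165, 0.688]
ft_force: [-2.9, 3.0, 6.2]
grip_width: 0.0273
[0.62464929 0.17385136 0.0563309 ] [-2.9469974   3.0428194   6.21079878] [ 0.46654146  0.42506524 -0.01548515]
```

```bash
python3 -m crank '[[-0.001,0.002,0.0004,0,0,0,-1],[-0.002,0.004,0.0008,0,0,0,-1],[-0.002,0.006,0.0008,0,0,0,-1]]' 60
python3 -m crank '[[0,0.002,0,0,0,0,-1],[0,0.004,0,0,0,0,-1]]' 60
python3 -c "
from h import *
o=robot.get_obs();print(o['position'],o['ft_force'],o['moment'])"
```

```text
time: 12.32
position: [0.6243, 0.174, 0.0534]
tool_rot: [-0.688, 0.164, -0.165, 0.688]
ft_force: [-2.9, 1.6, 8.0]
grip_width: 0.0272
time: 12.58
position: [0.6243, 0.1739, 0.0515]
tool_rot: [0.688, -0.164, 0.165, -0.688]
ft_force: [-2.6, 0.6, 9.7]
grip_width: 0.0271
[0.62428632 0.1738901  0.05153619] [-2.64048426  0.59475409  9.67434722] [0.10765466 0.50406478 0.03884051]
```

```bash
python3 -m crank '[[-0.001,0.002,0,0,0,0,-1],[-0.001,0.004,0,0,0,0,-1]]' 60
python3 -m crank '[[0,0.002,0,0,0,0,-1],[0,0.004,0,0,0,0,-1]]' 60
python3 -c "
from h import *
o=robot.get_obs();print(o['position'],o['ft_force'],o['moment'])
im=vision.camera('wrist');cv2.imwrite('pics/w14.png',cv2.resize(im[170:300,180:330],None,fx=5,fy=4,interpolation=2))
im=vision.camera('side');cv2.imwrite('pics/s14.png',cv2.resize(im[125:185,185:245],None,fx=9,fy=9,interpolation=0))
o=robot.get_obs();print(o['position'],o['ft_force'],o['moment'])"
```

```text
time: 12.82
position: [0.6242, 0.174, 0.0497]
tool_rot: [-0.688, 0.164, -0.165, 0.688]
ft_force: [-3.3, 0.8, 9.2]
grip_width: 0.0272
time: 13.08
position: [0.6242, 0.174, 0.0477]
tool_rot: [-0.688, 0.164, -0.165, 0.688]
ft_force: [-2.0, 0.7, 7.3]
grip_width: 0.0268
[0.62420943 0.17400037 0.0477033 ] [-2.03691411  0.73912493  7.30223692] [ 0.07675508  0.5030442  -0.02209855]
[0.6241817  0.17403072 0.04733768] [-1.80678587  0.64944427  5.10502947] [ 0.1795555   0.31033848 -0.00158677]
```

View pics/w14.png

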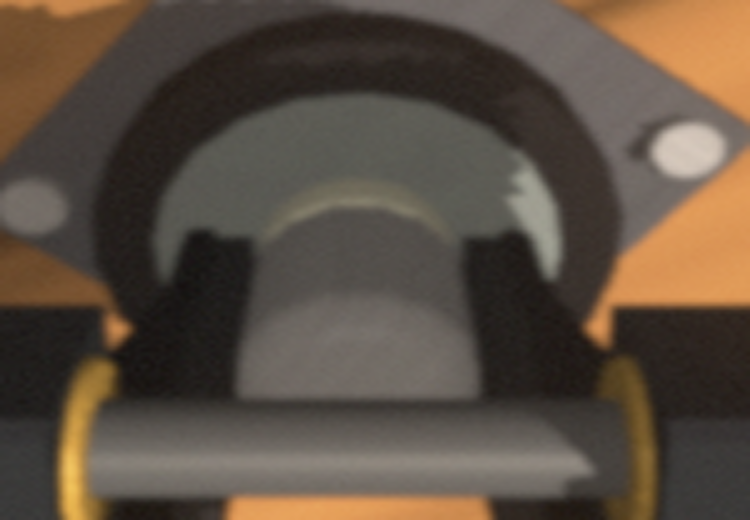

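View pics/s14.png

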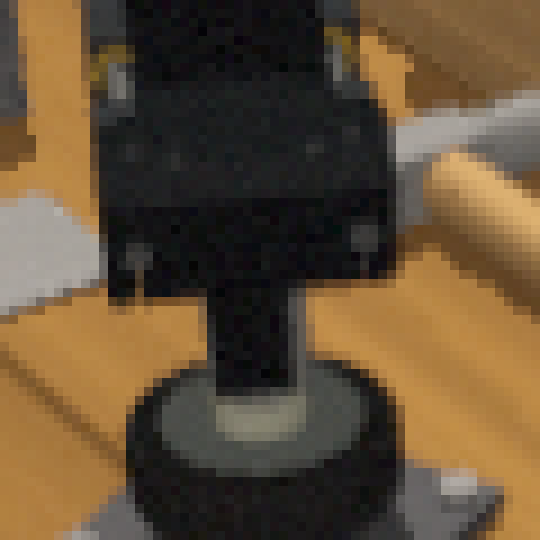

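```bash
for i in 1 2; do python3 -m crank '[[0,0.002,0,0,0,0,-1],[0,0.004,0,0,0,0,-1]]' 60 | egrep "pos|ft_"; done
```

```text
position: [0.6242, 0.174, 0.0458]
ft_force: [-2.5, 0.3, 10.5]
position: [0.6243, 0.174, 0.0446]
ft_force: [-3.3, -0.3, 13.2]
```

```bash
for i in 1 2; do python3 -m crank '[[0,0.002,0,0,0,0,-1]]' 60 | egrep "pos|ft_|width"; done; python3 -c "
from h import *
im=vision.camera('wrist');cv2.imwrite('pics/w15.png',cv2.resize(im[170:300,180:330],None,fx=5,fy=4,interpolation=2))
im=vision.camera('side');cv2.imwrite('pics/s15.png',cv2.resize(im[125:185,185:245],None,fx=9,fy=9,interpolation=0))
o=robot.get_obs();print(o['position'],o['ft_force'],o['moment'])"
```

```text
position: [0.6244, 0.174, 0.0441]
ft_force: [-4.1, 0.0, 15.3]
grip_width: 0.0274
position: [0.6245, 0.1739, 0.0435]
ft_force: [-5.5, 0.4, 18.9]
grip_width: 0.027
[0.62443839 0.17396292 0.0434361 ] [-3.93039945  0.37697585 15.79057672] [ 0.00551629  0.86704194 -0.02899274]
```

View pics/w15.png

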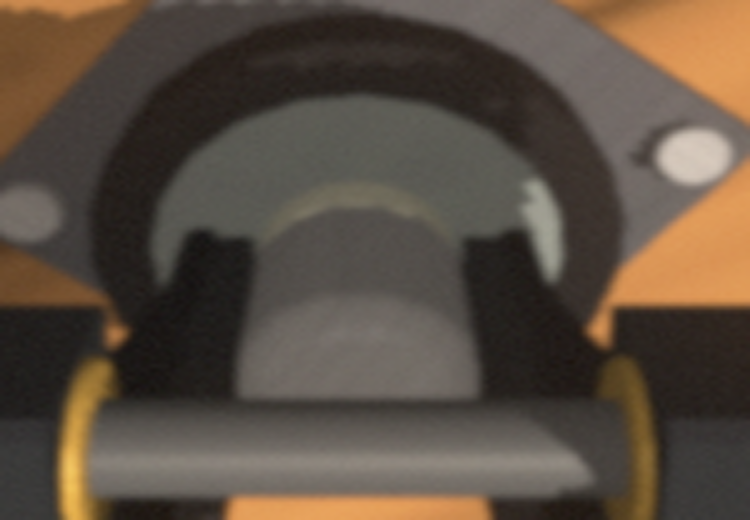

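View pics/s15.png

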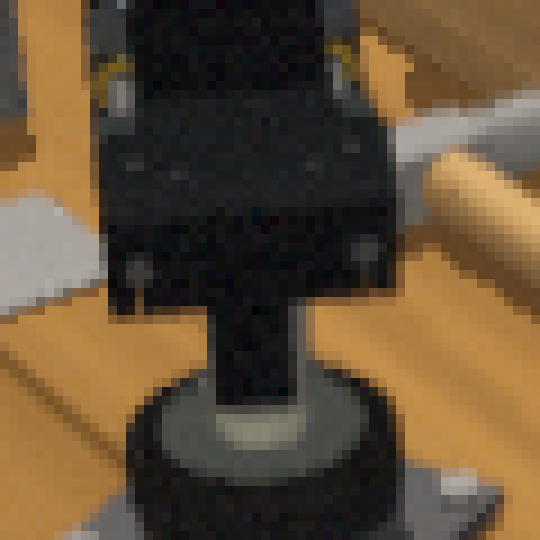

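```bash
python3 -m crank '[[0,-0.001,0,0,0,0,-1],[0,-0.002,0,0,0,0,-1],[0,-0.002,0,0,0,0,-1]]' 60 | egrep "time|pos|ft_|width"
```

```text
time: 14.4
position: [0.6244, 0.174, 0.0436]
ft_force: [-2.9, 1.0, 11.4]
grip_width: 0.0271
```

```bash
python3 -m crank '[[0,-0.002,0,0,0,0,-1],[0,-0.003,0,0,0,0,-1],[0,-0.003,0,0,0,0,-1]]' 60 | egrep "time|pos|ft_|width"
```

```text
time: 14.78
position: [0.6243, 0.174, 0.0437]
ft_force: [-1.7, -0.2, 6.2]
grip_width: 0.0269
```

```bash
python3 -m crank '[[0,-0.002,0,0,0,0,-1],[0,-0.002,0,0,0,0,-1]]' 60 | egrep "time|pos|ft_|width"
python3 -m crank '[[0,-0.001,0,0,0,0,0.3],[0,-0.001,0,0,0,0,0.3],[0,-0.001,0,0,0,0,0.3],[0,-0.001,0,0,0,0,0.3],[0,-0.001,0,0,0,0,0.3]]' | egrep "time|pos|ft_|width"
python3 -c "
from h import *
im=vision.camera('wrist');cv2.imwrite('pics/w16.png',cv2.resize(im[170:300,180:330],None,fx=5,fy=4,interpolation=2))
im=vision.camera('side');cv2.imwrite('pics/s16.png',cv2.resize(im[125:185,185:245],None,fx=9,fy=9,interpolation=0))"
```

```text
time: 15.02
position: [0.6243, 0.174, 0.0439]
ft_force: [0.9, -0.0, 2.0]
grip_width: 0.0273
time: 15.65
position: [0.6233, 0.1742, 0.0444]
ft_force: [0.4, 0.2, 0.1]
grip_width: 0.0557
```

View pics/w16.png

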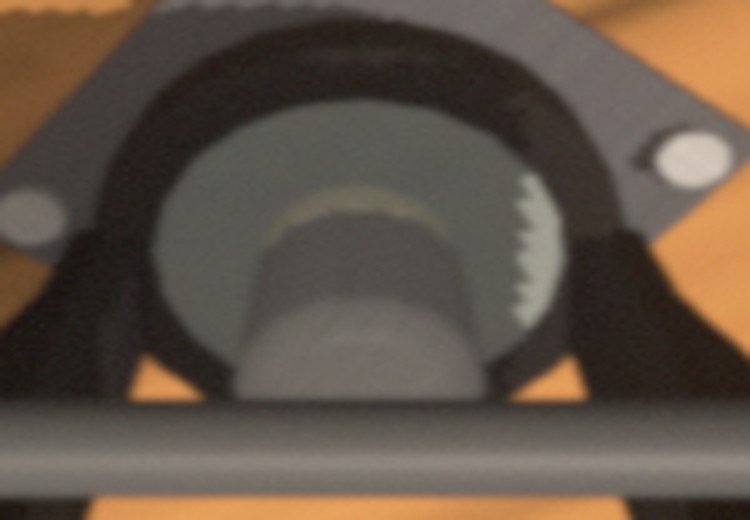

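View pics/s16.png

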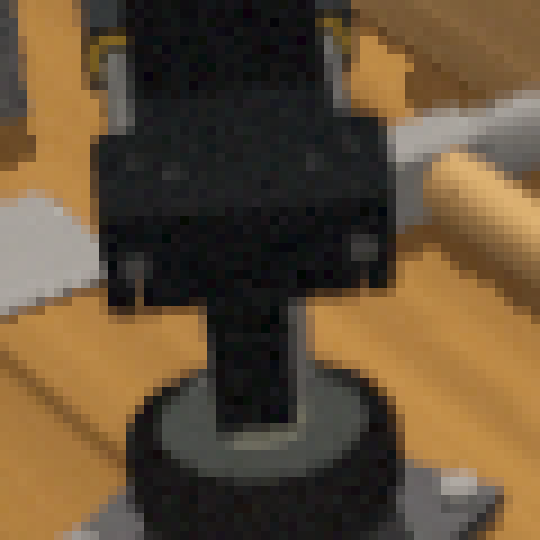

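```bash
python3 -m crank '[[0,-0.03,0,0,0,0,0.3],[0,-0.1,0,0,0,0,0.3],[0,-0.2,0,0,0,0,0.3],[0,-0.25,0,0,0,0,0.3],[0,-0.25,0,0,0,0,0.3],[0,-0.25,0,0,0,0,0.3]]' | egrep "time|pos|ft_|width"
python3 -c "
from h import *
im=vision.camera('wrist');cv2.imwrite('pics/w17.png',im)
im=vision.camera('side');cv2.imwrite('pics/s17.png',cv2.resize(im[130:190,175:255],None,fx=9,fy=9,interpolation=2))"
```

```text
time: 16.5
position: [0.6225, 0.1741, 0.1688]
ft_force: [0.2, 0.1, -0.1]
grip_width: 0.0568
```

View pics/w17.png

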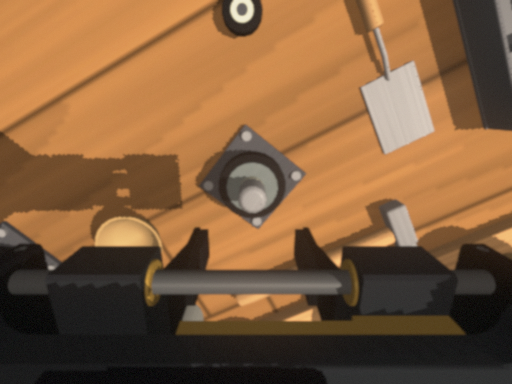

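View pics/s17.png

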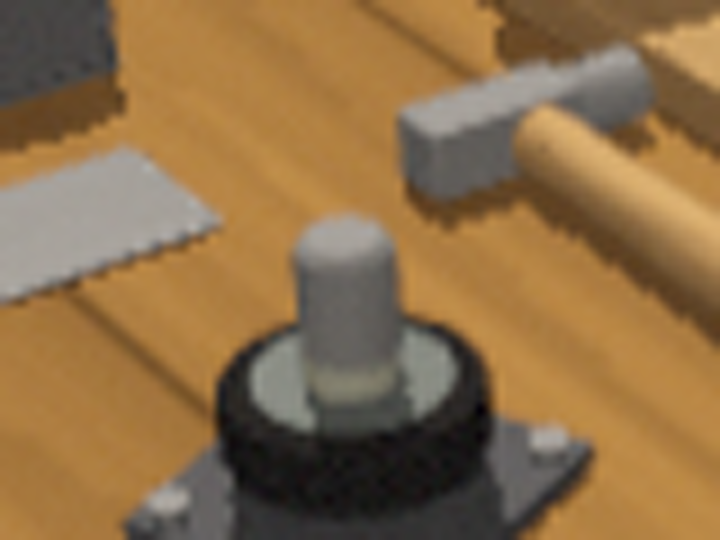

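Run:
```python
from h import *
b=vision.camera("side");cv2.imwrite("pics/s18r.png",b);a=cv2.imread("pics/side0.png")
# gradient rows profile at columns through left/right of tyre, away from cap
for u in(202,203,204,205,222,224,226):
  pa=a[155:205,u-1:u+2].mean((1,2));pb=b[155:205,u-1:u+2].mean((1,2))
  r=[]
  # subpixel vertical shift minimising ssd in tyre face rows
  best=[]
  for lo,hi in((5,30),(32,48)):
    s=np.arange(-2,2.01,.1);x=np.arange(lo,hi)
    e=[np.mean((np.interp(x-d,np.arange(50),pa)-pb[lo:hi])**2) for d in s];best.append(round(s[int(np.argmin(e))],1))
  print(u,best)
T=plane("top",209.9,192.6,.078)
print([proj("side",[.626,.172,z])[1]for z in(.045,.047)])
```

```text
202 [np.float64(1.1), np.float64(-0.5)]
203 [np.float64(0.8), np.float64(-0.9)]
204 [np.float64(0.8), np.float64(-0.8)]
205 [np.float64(0.8), np.float64(-1.1)]
222 [np.float64(0.8), np.float64(0.2)]
224 [np.float64(0.7), np.float64(-0.2)]
226 [np.float64(0.8), np.float64(-0.6)]
[np.float64(171.04015445475525), np.float64(170.3818842279817)]
```

```bash
python3 -c "
from h import *
print(robot.get_obs()['time']);print(robot.hand_in())"
```

```text
16.65
the job is handed in; nothing more can be done
None
```

The cap is on the open axle and pressed onto the hub, the gripper has let go and backed off about 12 cm. I handed the job in at 16.7 s.

- **First grasp missed:** The jaws closed just above the cap. The pictures show the fingertips about 18 mm behind the reported TCP, not 14 mm ahead of it as stated. I allowed for that on the second try and the cap was gripped. The gripper read about 27 mm across the cap, where the task says 30 mm.
- **Pressing:** Sliding down the axle took about 6 to 10 N. From about TCP z = 0.045 the force climbed by about 4 to 5 N per mm, up to 19 N. I stopped there, eased the push to about 2 N and opened the jaws. The tool crept up about 0.4 mm as the push eased, which I took for arm give, not the cap slipping back.
- **Last checks:** In the final side and wrist pictures the cap stands upright on the hub. The wheel has gone down about 2 mm by the forces, and about 2.4 mm (give or take 0.5 mm) by comparing the side pictures. That is under the 3 mm limit but at or slightly over the "millimetre or two" asked for. The other objects seen in those last pictures looked unmoved; I did not check every object one by one.

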